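# Tip the used steel balls into the bath cleaner

## Task

The used dark steel grinding balls in one bay of the blue split tray need washing: tip just that bay out into the basin of the white bath cleaner, keeping all the white ceramic balls in the tray throughout. Set the tray back down level in the middle of its round mat, then start the wash by turning the cleaner's selector from the white dot to the green dot. Leave the other things on the worktop where they are.

Things in the scene. Friction and masses are not known exactly. Their poses are not given: they have to be found in the camera images.
- tray: Blue split tray, loose, 84 x 139 x 96 mm, 0.2 to 0.3 kg with its balls. Origin: centre of its underside; x along the 4 mm divider on the middle line, y across it, z up. Bay at +y: dark steel balls; bay at -y: white balls. Floors lie 4 mm above the underside and reach 32 mm from the middle line, then a chute rises outward; end walls at x = +/-40 mm are 32 mm high.
- tray_grip (a point): Middle of the black grip on top of the tray's divider, 79 mm above the underside, axes as the tray's. The grip is 56 mm long (x), 12 mm thick (y) and reaches 17 mm above and below this point; pinch it across y. Apart from the divider below it, nothing on the tray is over 32 mm high.
- steel_lip (a point): Middle of the open lip of the steel balls' bay: tray x = 0, y = +70 mm, z = 20 mm. The chute rises to it at 25 degrees and is 78 mm wide, so balls roll out when this side is tipped down by clearly more than 25 degrees; 50 is ample, and the white balls then still lie against the divider. The white balls' bay is the mirror image, its lip at y = -70 mm.
- mat: Round grey mat fixed on the worktop, 200 mm across, 3 mm thick; the tray starts on it and belongs in its middle. Origin: centre of its underside.
- cleaner: White bench-top bath cleaner, fixed, 130 x 235 mm, rim and deck 70 mm high. Origin: centre of its underside; x away from its front, y to its left, z up. Open rectangular steel basin in its left (+y) part, control deck with the selector in its right part.
- basin (a point): Centre of the basin's mouth, at rim height (70 mm above the worktop), axes as the cleaner's. The basin is 106 mm (x) by 150 mm (y) inside and its floor lies 49 mm below the rim; walls about 12 mm thick.
- selector_grip (a point): Point on the selector knob's upright axis, 24 mm above the deck, at mid-height of its white bar grip (40 mm long, 12 mm thick, from 6 to 36 mm above the deck; below it a disc of 38 mm diameter). This frame turns with the knob: its x axis runs along the bar and points to the end with the black pointer line, z up.
- selector (a joint): Selector knob's angle, rad, growing clockwise seen from above. Three sprung detents: 0 = pointer at the white dot (off), 0.8 = green dot (towards the cleaner's front, its -x), 1.6 = red dot. It snaps into the nearest one when let go; turning takes under 0.1 N m.
- steel_0_center (a point): Centre of dark steel grinding ball 0, 15 mm across, 14 g; starts in the tray's +y bay.
- steel_1_center (a point): Centre of dark steel grinding ball 1, 15 mm across, 14 g; starts in the tray's +y bay.
- steel_2_center (a point): Centre of dark steel grinding ball 2, 15 mm across, 14 g; starts in the tray's +y bay.
- ceramic_0_center (a point): Centre of white ceramic grinding ball 0, 15 mm across, 11 g; starts in the tray's -y bay.
- ceramic_1_center (a point): Centre of white ceramic grinding ball 1, 15 mm across, 11 g; starts in the tray's -y bay.
- ceramic_2_center (a point): Centre of white ceramic grinding ball 2, 15 mm across, 11 g; starts in the tray's -y bay.
- canister: Loose clear canister with black foot, 41 mm across, 67 mm high; a bystander to leave alone. Origin: centre of its underside.
- oil: Loose small brown bottle, 26 mm across, 50 mm high; a bystander to leave alone. Origin: centre of its underside.
- filter_cube: Loose black cube with round windows, 38 x 40 x 35 mm; a bystander to leave alone. Origin: centre of its underside.
- coverslips: Loose small clear box, 30 x 34 x 17 mm; a bystander to leave alone. Origin: centre of its underside.

How it is judged (in metres and radians):
On the way, in this order (a step that is already met when the one before it is completed fails the run):
1. the tray is tipped (angle between tray's own z axis and vertical above 0.35 rad and value of joint selector below 0.4 rad), for 0.04 s.
2. all three steel balls lie in the basin, the white ones are in the tray, and the selector is still off (x of steel_0_center in the frame of basin between -0.053 and 0.053 m and y of steel_0_center in the frame of basin between -0.075 and 0.075 m and z of steel_0_center in the frame of basin between -0.055 and -0.015 m and x of steel_1_center in the frame of basin between -0.053 and 0.053 m and y of steel_1_center in the frame of basin between -0.075 and 0.075 m and z of steel_1_center in the frame of basin between -0.055 and -0.015 m and x of steel_2_center in the frame of basin between -0.053 and 0.053 m and y of steel_2_center in the frame of basin between -0.075 and 0.075 m and z of steel_2_center in the frame of basin between -0.055 and -0.015 m and x of ceramic_0_center in the frame of tray between -0.042 and 0.042 m and y of ceramic_0_center in the frame of tray between -0.07 and 0 m and z of ceramic_0_center in the frame of tray between 0 and 0.04 m and x of ceramic_1_center in the frame of tray between -0.042 and 0.042 m and y of ceramic_1_center in the frame of tray between -0.07 and 0 m and z of ceramic_1_center in the frame of tray between 0 and 0.04 m and x of ceramic_2_center in the frame of tray between -0.042 and 0.042 m and y of ceramic_2_center in the frame of tray between -0.07 and 0 m and z of ceramic_2_center in the frame of tray between 0 and 0.04 m and value of joint selector below 0.4 rad), for 0.1 s.
3. the tray stands level in the middle of its mat, selector still off (horizontal distance between tray and mat below 0.04 m and height (world z) of tray below 0.008 m and angle between tray's own z axis and vertical below 0.06 rad and linear speed of tray below 0.02 m/s and value of joint selector below 0.4 rad), for 0.2 s.
4. the selector is at the green dot (value of joint selector between 0.65 and 0.95 rad), for 0.2 s.
At the end, for the whole second after the job is handed in: All three steel balls lie in the cleaner's basin; all three white balls lie in their own bay of the tray; the tray stands at rest and level (within 0.06 rad) on its mat, its centre within 40 mm of the mat's; the selector rests within 0.15 rad of the green dot (all of step 4 and x of steel_0_center in the frame of basin between -0.053 and 0.053 m and y of steel_0_center in the frame of basin between -0.075 and 0.075 m and z of steel_0_center in the frame of basin between -0.055 and -0.015 m and x of steel_1_center in the frame of basin between -0.053 and 0.053 m and y of steel_1_center in the frame of basin between -0.075 and 0.075 m and z of steel_1_center in the frame of basin between -0.055 and -0.015 m and x of steel_2_center in the frame of basin between -0.053 and 0.053 m and y of steel_2_center in the frame of basin between -0.075 and 0.075 m and z of steel_2_center in the frame of basin between -0.055 and -0.015 m and x of ceramic_0_center in the frame of tray between -0.042 and 0.042 m and y of ceramic_0_center in the frame of tray between -0.07 and 0 m and z of ceramic_0_center in the frame of tray between 0 and 0.04 m and x of ceramic_1_center in the frame of tray between -0.042 and 0.042 m and y of ceramic_1_center in the frame of tray between -0.07 and 0 m and z of ceramic_1_center in the frame of tray between 0 and 0.04 m and x of ceramic_2_center in the frame of tray between -0.042 and 0.042 m and y of ceramic_2_center in the frame of tray between -0.07 and 0 m and z of ceramic_2_center in the frame of tray between 0 and 0.04 m and horizontal distance between tray and mat below 0.04 m and height (world z) of tray below 0.008 m and angle between tray's own z axis and vertical below 0.06 rad and linear speed of tray below 0.02 m/s and velocity of joint selector between -0.1 and 0.1 rad/s); the robot touches nothing.
It fails at once if a white ball leaves the tray (distance between any of ceramic_0_center, ceramic_1_center, ceramic_2_center and tray above 0.11 m).
It fails at once if a bystander is pushed more than 20 mm (distance of any of canister, oil, filter_cube, coverslips from where it was at the start of the episode above 0.02 m).
It also fails if it takes over 59 s, if anything falls off the work surface, if the arm or the gripper's body presses on something with over 40 N, if the wrist force passes 120 N, or if a joint passes its speed limit or range.

## Robot

A 6-joint arm with a two-finger parallel gripper is mounted at the origin on a cart in front of the work surface, level with it; the furniture and walls round the work are solid. World frame = base frame: x ahead of the robot, y to its left, z up, the work surface at z = 0. Lengths are in mm, angles in rad, forces in N, time in s.
With the tool pointing down it reaches from about 350 to 800 mm from the base axis. Payload 7.3 kg.
Tool frame: the origin (TCP) lies midway between the tips of the shut fingers; the grasp point (between the pads) lies 19 mm behind it; z points along the fingers, y is the direction in which the jaws open and shut (so a half turn about z gives the same grasp; the last joint's range is limited). The gripper opens to 85 mm and grips with 20 to 120 N. Pads are 22 mm wide; open, the fingers measure 114 mm over their backs; the gripper's body (76 mm by 85 mm) begins 54 mm behind the grasp point. The pads swing forward as they close: fully open they stand 13 mm farther back than shut.
Start: joints at [1.048, 0.342, 1.524, -0, 1.275, -0.146], TCP at [193.159, 488.195, 231.322] pointing down, gripper open.
Joint ranges: [-2.53, 2.53], [-0.77, 2.02], [0.04, 2.7], [-1, 4.14], [0.28, 2.66], [-3.11, 3.11]. Speed limits (rad/s): [2.57, 2.57, 3.14, 3.14, 3.14, 3.14].

## Interface

Orientations are given as a rotation vector (axis times angle).
In Python, from rig import observe, get_image, camera_info, manip gives the robot as it stands.
- The arm moves only by the tool servo_tool, never from a script. Its argument "increments" is a list of rows, each a list of 7 numbers: the shift along the tool's x, y, z in cm, then the turn, a rotation vector about the tool's x, y, z in rad, then the gripper command: -1 is shut, 1 is fully open, values between are in proportion. A call has 1 to 10 rows; each row is the pose to reach, as a shift and turn from the pose commanded when the call began, along the tool's axes at that moment; what a row does not reach only later rows make up. A row lasts 1/10 s, in which the tool goes at most 50 mm and 8.59 degrees, less where a joint would pass 70% of its speed; a pose out of reach is approached as far as the arm can. A call with a gripper value outside its range is refused whole. The fingers move at their own pace and stop on an object; "squeeze" is the grip in N (left out, the last holds). Time passes only in rows, so rows that repeat a pose let the fingers close. It gives the time, the measured TCP pose, the force and the opening at its end, in the units of the state.
- observe(): the state, without advancing time (a new reading comes with each control period).
- get_image(name): name is "scene" or "top" or "wrist"; returns (picture, depth): 400x640x3 uint8, red, green, blue; 400x640 float32, mm along the optical axis (not along the pixel's ray), 0 where there is no reading.
- camera_info(name): a dict with "vfov" (degrees; the focal length in pixels is half the picture's height over the tangent of half this angle, whatever the lens; pixels are square), "cx", "cy" (the principal point, pixels), "R" (3x3) and "t" (3): a world point X has camera coordinates R X + t; the wrist camera has in their place "hand_eye" (4x4, takes a point from camera to tool coordinates, whose origin is the TCP and whose axes are the flange's). Camera axes: x right, y down, z forward; pixel columns grow to the right and rows downward; lengths in mm; the calibration is good to about 2 mm. A picture is of the moment at which its call begins: read the wrist's pose just before it. camera_info takes no time and is no camera call.
- manip.close_job(): hands the job in, once; it reports no verdict.
The state is a dict: "t": time; "qpos": joint angles; "joint_vel": joint speeds; "joint_efforts": joint torques, N m; "tcp_pos": TCP position; "tool_rot": TCP orientation; "force": force on the tool from outside, world axes, zero at the start; "torque": the same for the moment, N m; "gripper_width": opening from 0.0 (shut) to 1.0 (fully open).
Only numpy, scipy, OpenCV 4.12 (cv2) and the standard library are available. Lean on these libraries where they do the work, as an engineer would, in place of code of your own. Each camera call takes 0.05 s, during which the arm holds its last target.

## Working session

There is one attempt and no reset: what is moved stays moved. The work goes in short steps, Python scripts to look and compute and a tool call to move; the robot and the scene stay as the last step left them, time stands still between calls to the robot, and variables do not carry over. Pictures are saved under pics/ and viewed, and the job is handed in when it is done.

Besides the shell and the picture viewer there is one more tool, called after "Request:" as name(argument=value, ...), one argument or row to a line, values as JSON. servo_tool: Moves the arm, as the interface text tells. Its arguments: {"type":"object","properties":{"increments":{"type":"array","items":{"type":"array","items":{"type":"number"}}},"squeeze":{"type":"number"}},"required":["increments"]}

```bash
mkdir -p pics; ls
cat > h.py <<'E'
import numpy as np, cv2
from rig import observe, get_image, camera_info, manip
from scipy.spatial.transform import Rotation as Ro
def f(ci): return 200/np.tan(np.radians(ci['vfov'])/2)
def save(n,img): cv2.imwrite('pics/'+n+'.png',img[:,:,::-1])
E
python3 - <<'E'
from h import *
o=observe()
for k,v in o.items(): print(k,np.round(v,3))
for n in ['scene','top','wrist']:
    p,d=get_image(n); save(n+'0',p); np.savez('pics/'+n+'0.npz',p=p,d=d)
    print(n,camera_info(n))
E
```

```text
pics
t 0.0
qpos [ 1.048  0.343  1.525  0.     1.275 -0.146]
joint_vel [ 0.002  0.     0.    -0.001  0.002 -0.   ]
joint_efforts [ 1.0000e-03 -4.3367e+01 -2.4602e+01 -0.0000e+00  8.0000e-03  0.0000e+00]
tcp_pos [192.938 487.815 230.617]
tool_rot [-5.880e-01 -3.085e+00  2.000e-03]
force [ 0.26  -0.214  0.028]
torque [0.048 0.039 0.023]
gripper_width 1.004
scene {'vfov': 56.49763467501154, 'cx': 325.1342483546872, 'cy': 202.30177365145454, 'R': array([[ 0.651253  , -0.75882045, -0.00781299],
       [-0.49455376, -0.41659375, -0.76280157],
       [ 0.57557459,  0.50064076, -0.64658544]]), 't': array([-438.88284551,  314.35452333,  724.20110901])}
top {'vfov': 45.02245865794627, 'cx': 318.8177415333875, 'cy': 198.8080695440106, 'R': array([[ 0.0121    , -0.9997729 , -0.01754253],
       [-0.99663575, -0.01063611, -0.08126533],
       [ 0.08106029,  0.01846683, -0.99653811]]), 't': array([-113.1946366 ,  561.14089093, 1305.85972847])}
wrist {'vfov': 58.42625321755145, 'cx': 322.6971070857981, 'cy': 203.85008398460064, 'hand_eye': array([[ 9.68138605e-04, -9.60202475e-01, -2.79303186e-01,
         7.10872247e+01],
       [ 9.99999306e-01,  7.41915200e-04,  9.15668470e-04,
         4.62981156e-01],
       [-6.72007851e-04, -2.79303879e-01,  9.60202526e-01,
        -1.42939454e+02],
       [ 0.00000000e+00,  0.00000000e+00,  0.00000000e+00,
         1.00000000e+00]])}
```

View pics/scene0.png

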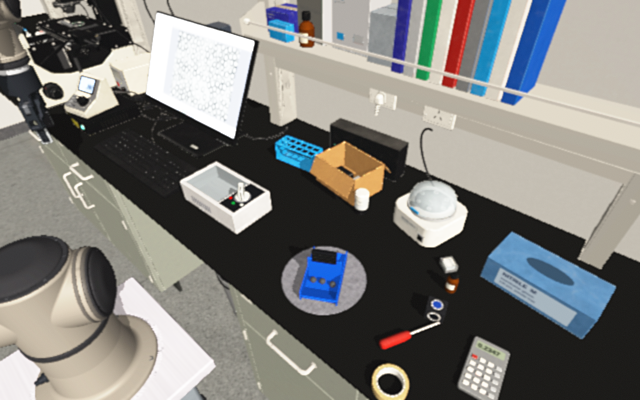

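View pics/top0.png

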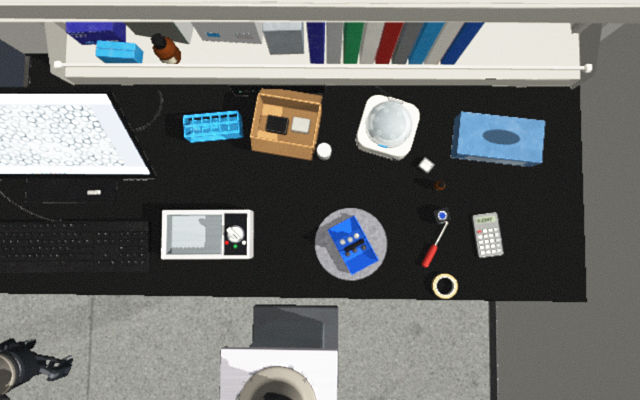

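View pics/wrist0.png

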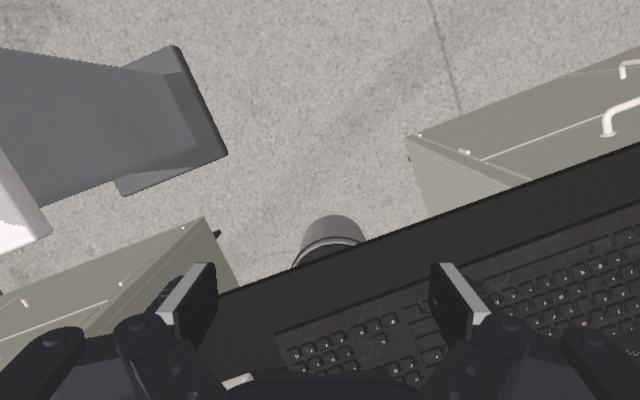

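Run:
```python
from h import *
p=np.load('pics/top0.npz')['p']; q=np.load('pics/scene0.npz')['p']
a=cv2.resize(p[195:295,300:400],None,fx=6,fy=6,interpolation=cv2.INTER_CUBIC); save('c1',a)
a=cv2.resize(p[195:275,150:270],None,fx=6,fy=6,interpolation=cv2.INTER_CUBIC); save('c2',a)
a=cv2.resize(q[230:330,265:385],None,fx=6,fy=6,interpolation=cv2.INTER_CUBIC); save('c3',a)
a=cv2.resize(q[155:240,170:290],None,fx=6,fy=6,interpolation=cv2.INTER_CUBIC); save('c4',a)
```

```text
(no output)
```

View pics/c1.png

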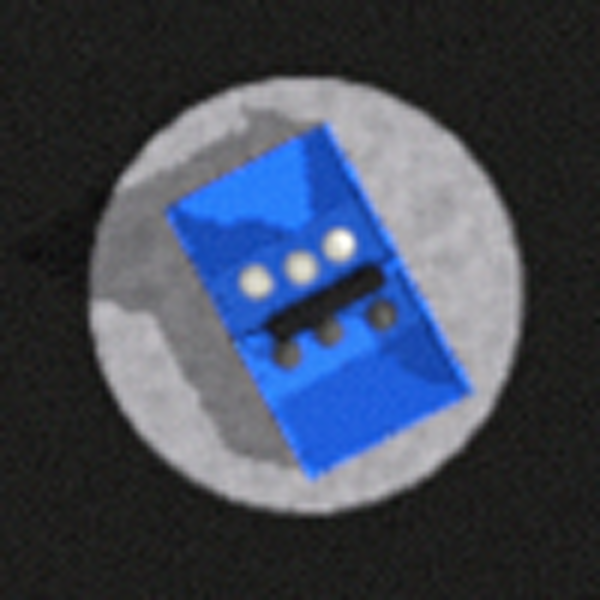

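View pics/c2.png

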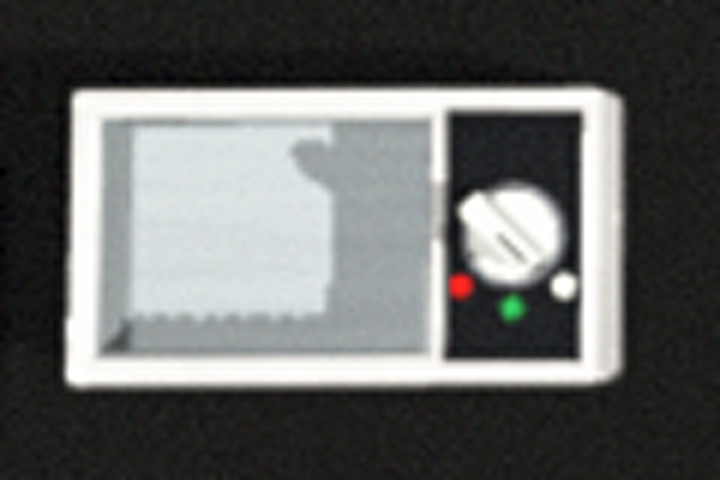

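View pics/c3.png

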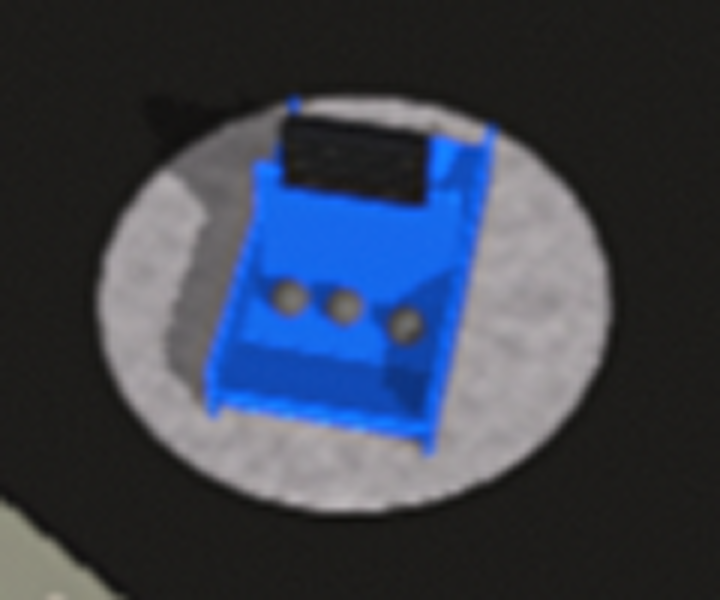

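View pics/c4.png

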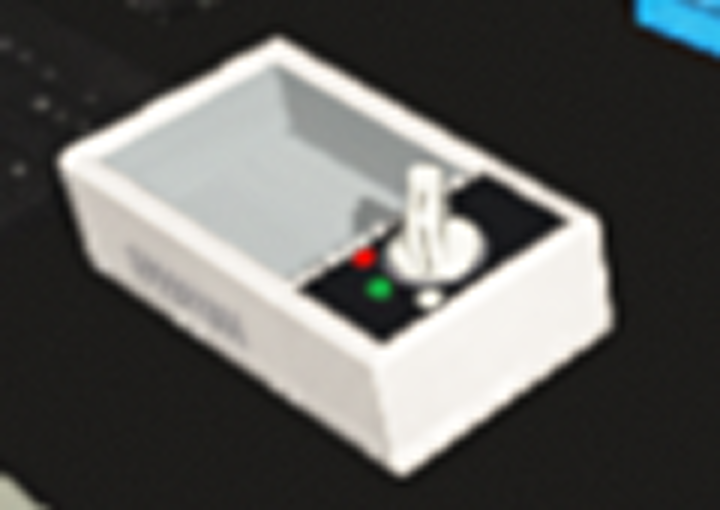

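```bash
cat >> h.py <<'E'
def ray(n,uv):
    ci=camera_info(n); F=f(ci)
    d=np.array([(uv[0]-ci['cx'])/F,(uv[1]-ci['cy'])/F,1.]); R=ci['R']
    return -R.T@ci['t'], R.T@d
def atz(n,uv,z):
    c,d=ray(n,uv); return c+d*(z-c[2])/d[2]
def tri(rs):
    A=np.zeros((3,3));b=np.zeros(3)
    for c,d in rs:
        d=d/np.linalg.norm(d);P=np.eye(3)-np.outer(d,d);A+=P;b+=P@c
    X=np.linalg.solve(A,b)
    return X,[np.linalg.norm(np.cross(X-c,d/np.linalg.norm(d))) for c,d in rs]
def wray(o,uv):
    ci=camera_info('wrist');F=f(ci);H=ci['hand_eye']
    T=np.eye(4);T[:3,:3]=Ro.from_rotvec(o['tool_rot']).as_matrix();T[:3,3]=o['tcp_pos']
    M=T@H;d=np.array([(uv[0]-ci['cx'])/F,(uv[1]-ci['cy'])/F,1.])
    return M[:3,3],M[:3,:3]@d
E
python3 - <<'E'
from h import *
c1=lambda u,v:(300+(u+.5)/6-.5,195+(v+.5)/6-.5)
c2=lambda u,v:(150+(u+.5)/6-.5,195+(v+.5)/6-.5)
c3=lambda u,v:(265+(u+.5)/6-.5,230+(v+.5)/6-.5)
c4=lambda u,v:(170+(u+.5)/6-.5,155+(v+.5)/6-.5)
def pr(n,x): print(n,np.round(x,1))
pr('grip ends',[atz('top',c1(262,330),99),atz('top',c1(386,270),99)])
pr('lip corners steel',[atz('top',c1(312,478),30),atz('top',c1(470,392),30)])
pr('lip corners white',[atz('top',c1(168,210),30),atz('top',c1(325,123),30)])
pr('mat edges',[atz('top',c1(*q),3) for q in [(90,300),(525,290),(305,75),(308,515)]])
pr('mat c',atz('top',c1(307,295),3))
# triangulated
for n,a,b in [('cleaner BR rim (front right)',(595,380),(385,350)),('lip cornerA',(312,478),(210,405)),('lip cornerB',(470,392),(430,440)),('whitelipB',(325,123),(492,130))]:
    X,r=tri([ray('top',(c2 if 'cleaner' in n else c1)(*a)),ray('scene',(c4 if 'cleaner' in n else c3)(*b))]); pr(n,X);pr('res',r)
for z,l in [(70,[(68,382),(620,380),(622,92),(75,90),(100,357),(433,357),(433,118),(103,118),(565,287),(512,308),(460,288)]),(76,[(512,235)]),(106,[(470,200),(520,250)])]:
    for q in l: pr('cl',atz('top',c2(*q),z))
E
```

```text
grip ends [[ 426.  -172.5   99. ]
 [ 452.3 -225.4   99. ]]
lip corners steel [[ 358.6 -197.8   30. ]
 [ 397.9 -268.6   30. ]]
lip corners white [[ 478.  -131.8   30. ]
 [ 518.3 -202.6   30. ]]
mat edges [[ 436.6  -96.3    3. ]
 [ 443.7 -296.6    3. ]
 [ 541.8 -194.7    3. ]
 [ 339.8 -197.4    3. ]]
mat c [ 440.1 -196.3    3. ]
cleaner BR rim (front right) [401.9  72.8  76.4]
res [1.5 1.5]
lip cornerA [ 357.2 -198.3   14.8]
res [0.4 0.4]
lip cornerB [ 397.1 -269.8   16. ]
res [0.3 0.3]
whitelipB [ 518.2 -202.5   31.5]
res [0.1 0.1]
cl [396.6 307.3  70. ]
cl [400.6  63.8  70. ]
cl [527.1  65.9  70. ]
cl [525.3 309.2  70. ]
cl [407.7 293.5  70. ]
cl [409.6 146.4  70. ]
cl [514.6 149.4  70. ]
cl [513.  296.2  70. ]
cl [440.9  89.   70. ]
cl [431.4 112.2  70. ]
cl [439.9 135.4  70. ]
cl [463.4 111.9  76. ]
cl [477.9 124.6 106. ]
cl [456.8 102.5 106. ]
```

```bash
cat >> h.py <<'E'
def Rdown(yawy):  # tool z down, tool y at yaw (deg)
    a=np.radians(yawy); y=np.array([np.cos(a),np.sin(a),0]); z=np.array([0,0,-1.]); return np.column_stack([np.cross(y,z),y,z])
def inc(pos,R,cp=None,cR=None):
    o=observe()
    R0=Ro.from_rotvec(o['tool_rot']).as_matrix() if cR is None else cR
    p0=np.array(o['tcp_pos']) if cp is None else np.array(cp)
    s=R0.T@(np.array(pos)-p0)/10; r=Ro.from_matrix(R0.T@R).as_rotvec()
    return np.round(s,2),np.round(r,3),'rows>=%.1f rot, %.1f tr'%(np.linalg.norm(r)/.1499,np.linalg.norm(s)/5)
E
python3 - <<'E'
from h import *
print(inc((440,180,250),Rdown(29)))
E
```

```text
(array([-34.3 , -19.55,  -1.9 ]), array([-0.001,  0.   ,  0.688]), 'rows>=4.6 rot, 7.9 tr')
```

Request:
servo_tool(
  increments=[
    [-4.3, -2.4, -0.2, 0, 0, 0.086, 1],
    [-8.6, -4.9, -0.5, 0, 0, 0.172, 1],
    [-12.9, -7.3, -0.7, 0, 0, 0.258, 1],
    [-17.2, -9.8, -1.0, 0, 0, 0.344, 1],
    [-21.4, -12.2, -1.2, 0, 0, 0.43, 1],
    [-25.7, -14.7, -1.4, 0, 0, 0.516, 1],
    [-30, -17.1, -1.7, 0, 0, 0.602, 1],
    [-34.3, -19.6, -1.9, 0, 0, 0.688, 1],
    [-34.3, -19.6, -1.9, 0, 0, 0.688, 1],
    [-34.3, -19.6, -1.9, 0, 0, 0.688, 1],
  ],
)

```text
t: 1.15
tcp_pos: [440.2, 178.8, 249.9]
tool_rot: [-1.598, -2.704, 0.001]
force: [-0.5, 0.4, -0.3]
gripper_width: 1.001
```

Run:
```python
from h import *
o=observe(); p,d=get_image('wrist'); save('w1',p); np.savez('pics/w1.npz',p=p,d=d,pos=o['tcp_pos'],rot=o['tool_rot'])
for k in ['t','qpos','tcp_pos','tool_rot','force']: print(k,np.round(o[k],3))
```

```text
t 1.15
qpos [ 0.224  0.236  1.621  0.     1.286 -0.28 ]
tcp_pos [440.244 178.83  249.894]
tool_rot [-1.598e+00 -2.704e+00  1.000e-03]
force [-0.508  0.355 -0.256]
```

View pics/w1.png

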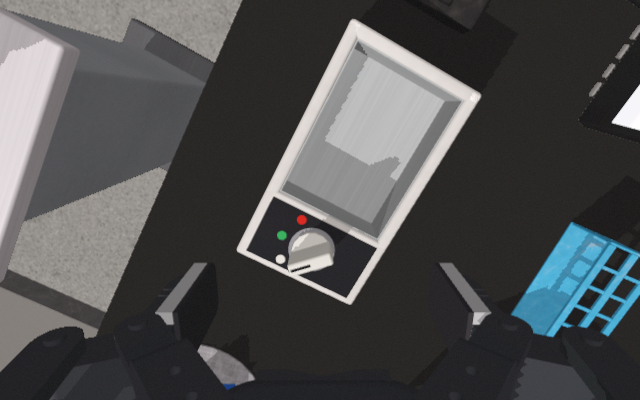

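Request:
servo_tool(
  increments=[
    [-3.5, -1.9, 0, 0, 0, 0, 1],
    [-7, -3.9, 0, 0, 0, 0, 1],
    [-10.5, -5.8, 0, 0, 0, 0, 1],
    [-10.5, -5.8, 0, 0, 0, 0, 1],
    [-10.5, -5.8, 0, 0, 0, 0, 1],
  ],
)

```text
t: 1.7
tcp_pos: [439.7, 60.6, 250.3]
tool_rot: [-1.594, -2.707, -0.001]
force: [0.5, 0.9, 0.1]
gripper_width: 0.999
```

Run:
```python
from h import *
o=observe(); p,d=get_image('wrist'); save('w2',p); np.savez('pics/w2.npz',p=p,d=d,pos=o['tcp_pos'],rot=o['tool_rot'])
for k in ['t','qpos','tcp_pos','tool_rot','force']: print(k,np.round(o[k],3))
a=cv2.resize(np.load('pics/w1.npz')['p'][180:310,230:390],None,fx=5,fy=5,interpolation=cv2.INTER_CUBIC); save('w1c',a[:600])
```

```text
t 1.7
qpos [-3.600e-02  1.760e-01  1.697e+00  1.000e-03  1.268e+00 -5.430e-01]
tcp_pos [439.658  60.612 250.342]
tool_rot [-1.594e+00 -2.707e+00 -1.000e-03]
force [0.488 0.948 0.109]
```

View pics/w2.png

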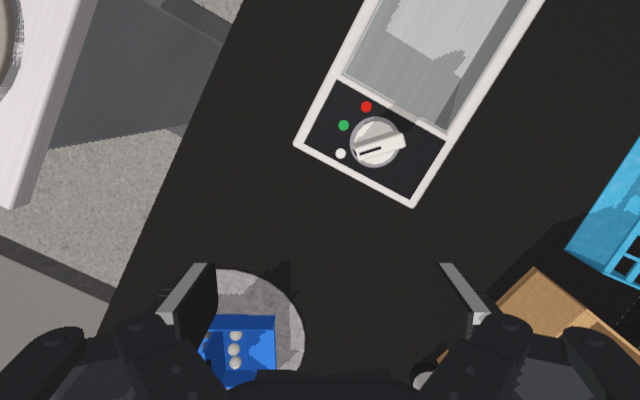

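View pics/w1c.png

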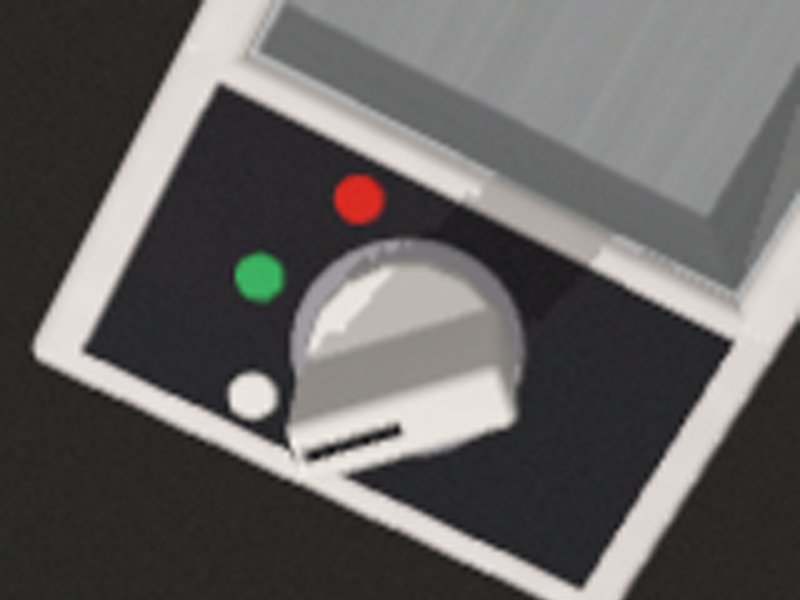

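Run:
```python
from h import *
a=cv2.resize(np.load('pics/w2.npz')['p'][70:190,300:460],None,fx=5,fy=5,interpolation=cv2.INTER_CUBIC); save('w2c',a)
```

```text
(no output)
```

View pics/w2c.png

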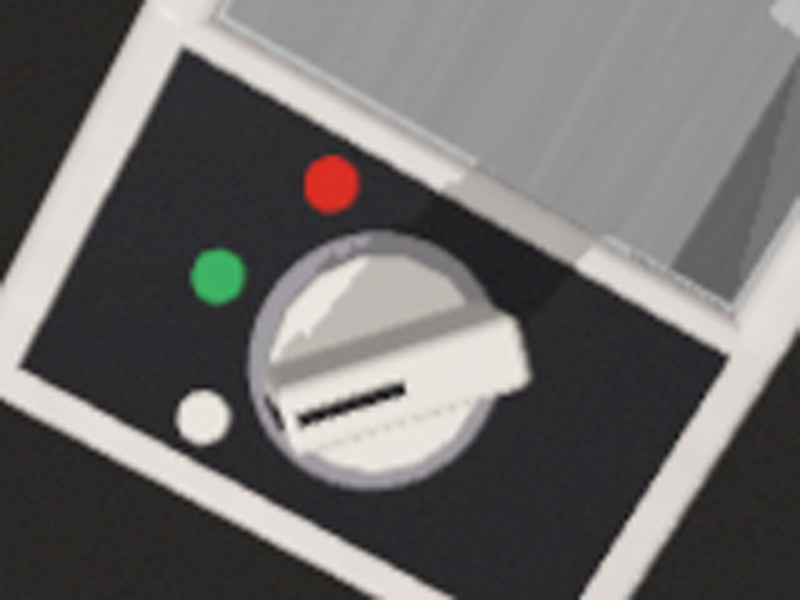

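Run:
```python
from h import *
def O(n):
    z=np.load('pics/%s.npz'%n); return dict(tcp_pos=z['pos'],tool_rot=z['rot'])
o1,o2=O('w1'),O('w2')
A=lambda u,v:wray(o1,(230+(u+.5)/5-.5,180+(v+.5)/5-.5))
B=lambda u,v:wray(o2,(300+(u+.5)/5-.5,70+(v+.5)/5-.5))
P={}
for n,a,b in [('Lend1',(290,430),(275,392)),('Lend2',(304,472),(295,452)),('R1',(503,370),(515,318)),('R2',(515,415),(531,378)),('p0',(307,458),(300,422)),('p1',(400,430),(404,387)),
 ('white',(252,396),(203,417)),('green',(260,277),(218,277)),('red',(359,199),(331,184)),('panelBL',(85,352),(20,370)),('panelTL',(217,85),(182,47)),('panelTR',(735,342),(730,355)),('basinBL',(250,55),(217,15)),('basinBR',(740,300),(735,310))]:
    X,r=tri([A(*a),B(*b)]);P[n]=X;print(n,np.round(X,1),np.round(r[0],1))
c=np.mean([P[k] for k in ['Lend1','Lend2','R1','R2']],0);print('bar c',c)
d=P['Lend1']+P['Lend2']-P['R1']-P['R2'];print('dir',np.degrees(np.arctan2(d[1],d[0])))
d=P['p0']-P['p1'];print('dir',np.degrees(np.arctan2(d[1],d[0])))
# basin corners full w1
w=lambda u,v,z:(lambda c,d:c+d*(z-c[2])/d[2])(*wray(o1,(u,v)))
for q in [(355,38),(463,99),(378,235),(281,190),(354,20),(480,97),(350,303),(239,250)]: print(q,np.round(w(*q,70),1))
```

```text
Lend1 [446.4 103.3 104. ] 0.5
Lend2 [453.5  96.4 102.4] 0.4
R1 [473.6 132.  105. ] 0.4
R2 [480.4 125.3 104.5] 0.2
p0 [451.5 101.3 106.9] 0.1
p1 [463.2 114.2 107.3] 0.1
white [441.5  91.   72.3] 0.1
green [431.6 113.6  71.6] 0.1
red [440.8 136.9  71.9] 0.1
panelBL [408.9  82.1  69. ] 0.1
panelTL [407.1 143.8  71.8] 0.1
panelTR [518.2 146.2  71.6] 0.2
basinBL [409.9 151.3  69.8] 0.2
basinBR [515.4 153.4  69. ] 0.2
bar c [463.5044807  114.24859867 103.96635661]
dir -133.2189621830083
dir -132.0727064682421
(355, 38) [405.6 297.7  70. ]
(463, 99) [512.  301.1  70. ]
(378, 235) [513.1 157.9  70. ]
(281, 190) [410.9 152.5  70. ]
(354, 20) [398.1 309.   70. ]
(480, 97) [524.  309.5  70. ]
(350, 303) [526.8  80.7  70. ]
(239, 250) [402.5  79.   70. ]
```

Request:
servo_tool(
  increments=[
    [-4, -2.2, 0, 0, 0, 0, 1],
    [-8, -4.5, 0, 0, 0, 0, 1],
    [-12, -6.7, 0, 0, 0, 0, 1],
    [-16, -8.9, 0, 0, 0, 0, 1],
    [-19, -10.7, 0, 0, 0, 0, 1],
    [-19, -10.7, 0, 0, 0, 0, 1],
    [-19, -10.7, 0, 0, 0, 0, 1],
  ],
)

```text
t: 2.45
tcp_pos: [439.0, -157.0, 250.0]
tool_rot: [-1.593, -2.707, -0.001]
force: [0.5, -0.3, -0.2]
gripper_width: 0.998
```

Run:
```python
from h import *
o=observe(); p,d=get_image('wrist'); save('w3',p); np.savez('pics/w3.npz',p=p,d=d,pos=o['tcp_pos'],rot=o['tool_rot'])
for k in ['t','qpos','tcp_pos','tool_rot','force']: print(k,np.round(o[k],3))
```

```text
t 2.45
qpos [-5.090e-01  2.190e-01  1.643e+00  1.000e-03  1.280e+00 -1.016e+00]
tcp_pos [ 438.955 -157.041  249.988]
tool_rot [-1.593e+00 -2.707e+00 -1.000e-03]
force [ 0.457 -0.271 -0.221]
```

View pics/w3.png

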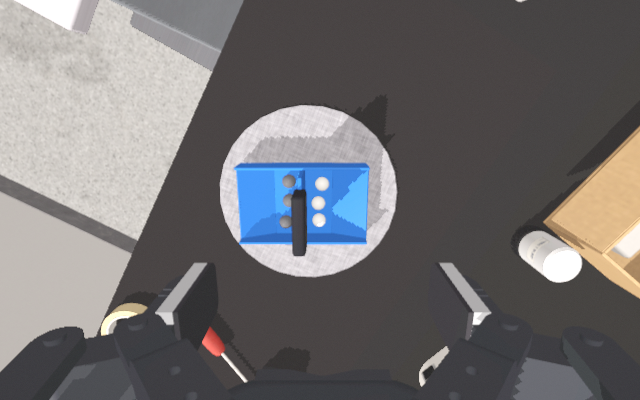

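Request:
servo_tool(
  increments=[
    [-2.5, -2.0, 2.5, 0, 0, 0, 1],
    [-5.0, -2.5, 5, 0, 0, 0, 1],
    [-5.0, -2.5, 5, 0, 0, 0, 1],
    [-5.0, -2.5, 5, 0, 0, 0, 1],
  ],
)

```text
t: 2.9
tcp_pos: [441.3, -212.4, 200.0]
tool_rot: [-1.592, -2.707, -0.001]
force: [-0.3, -0.4, 0.6]
gripper_width: 1.0
```

Run:
```python
from h import *
o=observe(); p,d=get_image('wrist'); save('w4',p); np.savez('pics/w4.npz',p=p,d=d,pos=o['tcp_pos'],rot=o['tool_rot'])
for k in ['t','qpos','tcp_pos','tool_rot','force']: print(k,np.round(o[k],3))
a=cv2.resize(np.load('pics/w3.npz')['p'][140:270,225:385],None,fx=4.5,fy=4.5,interpolation=cv2.INTER_CUBIC); save('w3c',a)
```

```text
t 2.9
qpos [-6.060e-01  3.080e-01  1.666e+00  1.000e-03  1.169e+00 -1.114e+00]
tcp_pos [ 441.262 -212.401  200.005]
tool_rot [-1.592e+00 -2.707e+00 -1.000e-03]
force [-0.307 -0.429  0.575]
```

View pics/w3c.png

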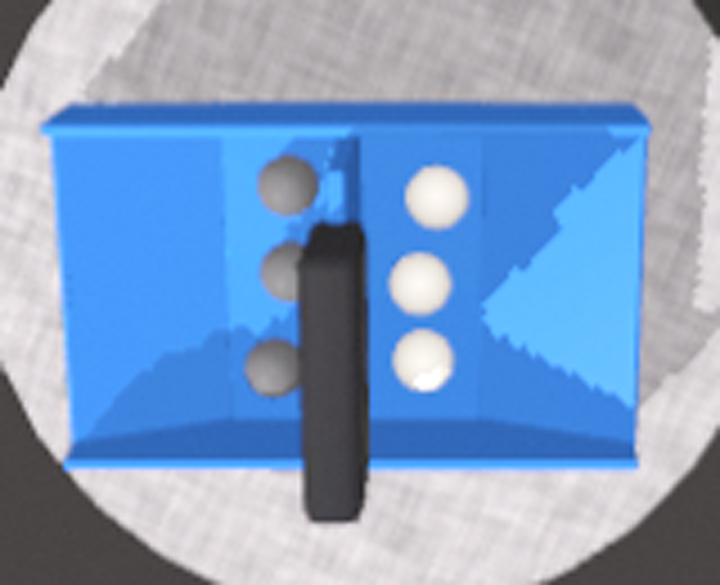

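View pics/w4.png

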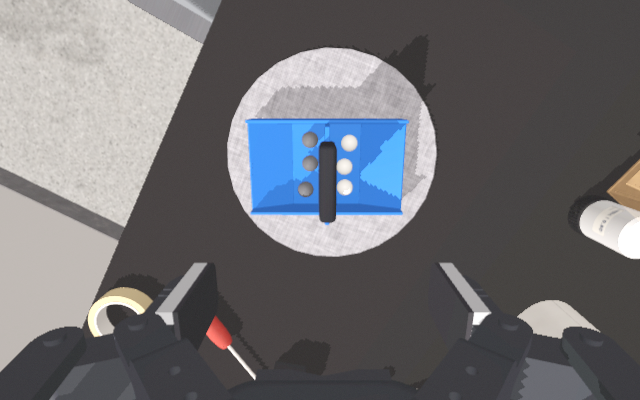

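Run:
```python
from h import *
a=cv2.resize(np.load('pics/w4.npz')['p'][100:230,240:420],None,fx=4.4,fy=4.4,interpolation=cv2.INTER_CUBIC); save('w4c',a)
```

```text
(no output)
```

View pics/w4c.png

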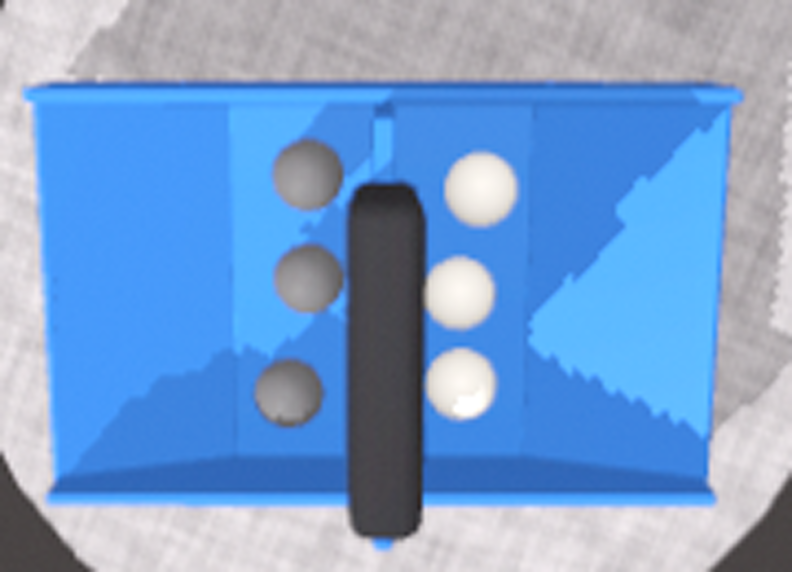

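Run:
```python
from h import *
def O(n):
    z=np.load('pics/%s.npz'%n); return dict(tcp_pos=z['pos'],tool_rot=z['rot'])
o1,o2=O('w3'),O('w4')
A=lambda u,v:wray(o1,(225+(u+.5)/4.5-.5,140+(v+.5)/4.5-.5))
B=lambda u,v:wray(o2,(240+(u+.5)/4.4-.5,100+(v+.5)/4.4-.5))
P={}
for n,a,b in [('g0',(333,258),(386,208)),('g1',(336,520),(385,538)),('cSL',(68,463),(48,497)),('cWL',(636,463),(714,497)),('cSU',(45,126),(30,93)),('cWU',(648,127),(740,95))]:
    X,r=tri([A(*a),B(*b)]);P[n]=X;print(n,np.round(X,1),np.round(r[0],1))
for k,l in [('grip',('g0','g1')),('low',('cSL','cWL')),('up',('cSU','cWU'))]:
    d=P[l[1]]-P[l[0]];print(k,np.round((P[l[0]]+P[l[1]])/2,1),np.degrees(np.arctan2(d[1],d[0])),np.linalg.norm(d))
print(np.mean([P[k] for k in P if k[0]=='c'],0))
# mat circle via w4 mask
z=np.load('pics/w4.npz');p=z['p'].astype(int)
m=(p.min(2)>110)&(p.max(2)-p.min(2)<25);m[260:]=0;m[:,:225]=0;m[:,445:]=0
m|=((p[:,:,2]-p[:,:,0])>60)
m[:,:225]=0;m[:,445:]=0;m[258:]=0
ys,xs=np.nonzero(m)
pts=np.column_stack([xs,ys]).astype(np.int32);h=cv2.convexHull(pts)[:,0]
W=np.array([(lambda c,d:c+d*(3-c[2])/d[2])(*wray(o2,q)) for q in h])[:,:2]
(c,r)=cv2.minEnclosingCircle(W.astype(np.float32));print('mat',c,r)
```

```text
g0 [ 425.5 -175.8   90.3] 0.4
g1 [ 452.4 -224.5   89.9] 0.1
cSL [ 397.8 -267.5   32.3] 0.4
cWL [ 516.6 -199.9   35.8] 0.1
cSU [ 358.3 -196.    31.1] 0.1
cWU [ 478.1 -129.5   32.2] 0.2
grip [ 438.9 -200.2   90.1] -61.097334624205594 55.69376299229115
low [ 457.2 -233.7   34. ] 29.634615688501235 136.724965799199
up [ 418.2 -162.8   31.7] 29.036287370934797 137.00893940080877
[ 437.68330085 -198.24595743   32.85109734]
mat (440.84326171875, -193.7674102783203) 100.35242462158203
```

Run:
```python
from h import *
for n,pts in [('w3',[(299,205),(300,240),(299,225)]),('w4',[(327,155),(327,200),(327,180)]),('w2',[(395,140),(350,170)])]:
    z=np.load('pics/%s.npz'%n);o=dict(tcp_pos=z['pos'],tool_rot=z['rot'])
    for q in pts:
        c,d=wray(o,q);print(n,q,np.round(c+d*z['d'][q[1],q[0]],1))
```

```text
w3 (299, 205) [ 429.  -179.9   98. ]
w3 (300, 240) [ 444.8 -207.7   98.6]
w3 (299, 225) [ 437.4 -195.6   99.1]
w4 (327, 155) [ 426.9 -179.8   99.5]
w4 (327, 200) [ 442.5 -207.5   99.7]
w4 (327, 180) [ 435.4 -194.9   99.6]
w2 (395, 140) [470.3 124.5 107. ]
w2 (350, 170) [457.1  81.8  70.6]
```

Run:
```python
from h import *
print(inc((438.5,-199,63),Rdown(29.2)))
```

```text
(array([ 1.32,  0.39, 13.77]), array([ 0.   , -0.   , -0.002]), 'rows>=0.0 rot, 2.8 tr')
```

Request:
servo_tool(
  increments=[
    [1.3, 0.4, 3, 0, 0, 0, 1],
    [1.3, 0.4, 6, 0, 0, 0, 1],
    [1.3, 0.4, 9, 0, 0, 0, 1],
    [1.3, 0.4, 12, 0, 0, 0, 1],
    [1.3, 0.4, 13.7, 0, 0, 0, 1],
    [1.3, 0.4, 13.7, 0, 0, 0, 1],
    [1.3, 0.4, 13.7, 0, 0, 0, 1],
  ],
)

```text
t: 3.65
tcp_pos: [439.1, -200.2, 64.5]
tool_rot: [1.592, 2.707, 0.0]
force: [-0.7, 0.1, -0.3]
gripper_width: 1.001
```

Request:
servo_tool(
  increments=[
    [0, 0, 0, 0, 0, 0, 0],
    [0, 0, 0, 0, 0, 0, -0.4],
    [0, 0, 0, 0, 0, 0, -0.7],
    [0, 0, 0, 0, 0, 0, -0.9],
    [0, 0, 0, 0, 0, 0, -1],
    [0, 0, 0, 0, 0, 0, -1],
    [0, 0, 0, 0, 0, 0, -1],
    [0, 0, 0, 0, 0, 0, -1],
  ],
  squeeze=50,
)

```text
t: 4.45
tcp_pos: [438.5, -200.9, 63.5]
tool_rot: [1.595, 2.706, 0.0]
force: [1.6, -0.1, 3.7]
gripper_width: 0.137
```

Run:
```python
from h import *
o=observe(); p,d=get_image('wrist'); save('w5',p)
for k in ['t','qpos','tcp_pos','tool_rot','force','gripper_width']: print(k,np.round(o[k],3))
```

```text
t 4.45
qpos [-0.589  0.478  1.853  0.     0.81  -1.095]
tcp_pos [ 438.485 -200.929   63.521]
tool_rot [1.595 2.706 0.   ]
force [ 1.637 -0.074  3.687]
gripper_width 0.137
```

View pics/w5.png

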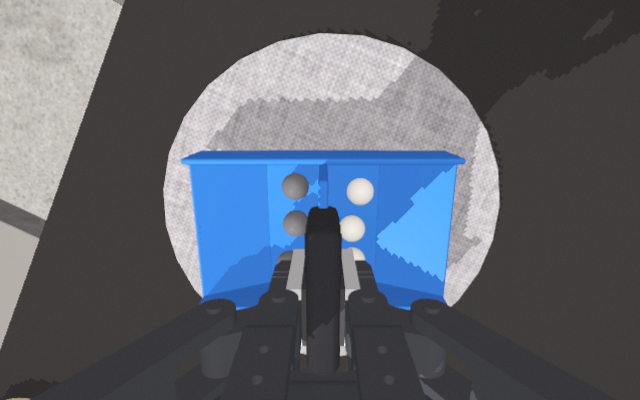

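```bash
cat > k.py <<'E'
from h import *
from scipy.optimize import least_squares
D=[([1.048,0.343,1.525,0,1.275,-.146],(192.938,487.815,230.617)),
([.224,.236,1.621,0,1.286,-.28],(440.244,178.83,249.894)),
([-.036,.176,1.697,.001,1.268,-.543],(439.658,60.612,250.342)),
([-.509,.219,1.643,.001,1.28,-1.016],(438.955,-157.041,249.988)),
([-.606,.308,1.666,.001,1.169,-1.114],(441.262,-212.401,200.005)),
([-.589,.478,1.853,0,.81,-1.095],(438.485,-200.929,63.521))]
def res(p):
    L1,L2,ph,H,off=p;e=[]
    for q,x in D:
        s=q[1]+q[2]+ph
        r=L1*np.sin(q[1])+L2*np.sin(s); z=H+L1*np.cos(q[1])+L2*np.cos(s)
        X=r*np.cos(q[0])-off*np.sin(q[0]);Y=r*np.sin(q[0])+off*np.cos(q[0])
        e+=[X-x[0],Y-x[1],z-x[2]]
    return e
if __name__=='__main__':
    for ph0 in [0,.1,-.1,1.5,-1.5]:
        s=least_squares(res,[400,400,ph0,0,76]);print(np.round(s.x,3),s.cost)
E
python3 k.py
```

```text
[ 5.03202e+02  3.81517e+02  1.15000e-01 -9.06070e+01  7.65690e+01] 0.19822205909629906
[ 5.03202e+02  3.81517e+02  1.15000e-01 -9.06070e+01  7.65690e+01] 0.1982220590963127
[ 5.03202e+02  3.81517e+02  1.15000e-01 -9.06070e+01  7.65690e+01] 0.19822205909627616
[ 4.99255e+02  9.07860e+01  7.40000e-02 -1.00050e+02  7.65690e+01] 244737.9624815845
[ 499.946  -47.242  -15.619 -109.775   76.569] 316966.54063298577
```

Request:
servo_tool(
  increments=[
    [0, 0, -0.4, 0, 0, 0, -1],
    [0, 0, -1.2, 0, 0, 0, -1],
    [0, 0, -2.4, 0, 0, 0, -1],
    [0, 0, -4, 0, 0, 0, -1],
    [0, 0, -6, 0, 0, 0, -1],
    [0, 0, -8.5, 0, 0, 0, -1],
    [0, 0, -11, 0, 0, 0, -1],
    [0, 0, -13, 0, 0, 0, -1],
    [0, 0, -14.5, 0, 0, 0, -1],
    [0, 0, -15, 0, 0, 0, -1],
  ],
)

```text
t: 5.5
tcp_pos: [438.5, -201.1, 215.0]
tool_rot: [1.593, 2.705, -0.0]
force: [0.1, -0.1, -3.2]
gripper_width: 0.133
```

Run:
```python
from h import *
o=observe(); p,d=get_image('scene'); save('s1',p)
for k in ['t','qpos','tcp_pos','tool_rot','force','torque','gripper_width']: print(k,np.round(o[k],3))
print(inc((445,-20,215),Rdown(52)))
```

```text
t 5.5
qpos [-0.589  0.278  1.665 -0.     1.197 -1.095]
tcp_pos [ 438.463 -201.063  214.975]
tool_rot [ 1.593  2.705 -0.   ]
force [ 0.064 -0.141 -3.229]
torque [-0.003 -0.011  0.003]
gripper_width 0.133
(array([15.52,  9.35, -0.05]), array([ 0.001,  0.002, -0.402]), 'rows>=2.7 rot, 3.6 tr')
```

View pics/s1.png

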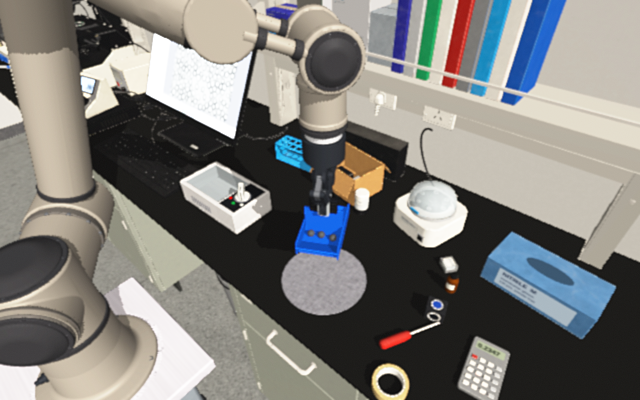

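Request:
servo_tool(
  increments=[
    [0.5, 0.3, 0, 0, 0, -0.012, -1],
    [1.6, 0.9, 0, 0, 0, -0.04, -1],
    [3.1, 1.9, 0, 0, 0, -0.08, -1],
    [5, 3, 0, 0, 0, -0.13, -1],
    [7, 4.2, 0, 0, 0, -0.18, -1],
    [9, 5.4, 0, 0, 0, -0.23, -1],
    [11, 6.6, 0, 0, 0, -0.28, -1],
    [13, 7.8, 0, 0, 0, -0.33, -1],
    [14.6, 8.8, 0, 0, 0, -0.38, -1],
    [15.5, 9.4, 0, 0, 0, -0.4, -1],
  ],
)

```text
t: 6.55
tcp_pos: [444.3, -17.5, 212.5]
tool_rot: [-1.018, -2.97, -0.0]
force: [-0.1, -0.2, -2.4]
gripper_width: 0.132
```

Run:
```python
from h import *
o=observe()
for k in ['t','qpos','tcp_pos','tool_rot','force','gripper_width']: print(k,np.round(o[k],3))
print(inc((452,160,215),Rdown(75)))
```

```text
t 6.55
qpos [-2.120e-01  2.140e-01  1.759e+00  1.000e-03  1.170e+00 -1.123e+00]
tcp_pos [444.346 -17.495 212.484]
tool_rot [-1.018 -2.97  -0.   ]
force [-0.096 -0.152 -2.384]
gripper_width 0.132
(array([10.29, 14.48, -0.24]), array([-0.   , -0.002, -0.399]), 'rows>=2.7 rot, 3.6 tr')
```

Request:
servo_tool(
  increments=[
    [0.3, 0.4, -0.1, 0, 0, -0.012, -1],
    [1, 1.4, -0.2, 0, 0, -0.04, -1],
    [2.1, 2.9, -0.2, 0, 0, -0.08, -1],
    [3.3, 4.7, -0.2, 0, 0, -0.13, -1],
    [4.6, 6.5, -0.2, 0, 0, -0.18, -1],
    [6, 8.4, -0.2, 0, 0, -0.23, -1],
    [7.3, 10.3, -0.2, 0, 0, -0.28, -1],
    [8.6, 12.1, -0.2, 0, 0, -0.33, -1],
    [9.7, 13.6, -0.2, 0, 0, -0.38, -1],
    [10.3, 14.5, -0.2, 0, 0, -0.4, -1],
  ],
)

```text
t: 7.55
tcp_pos: [453.6, 159.2, 215.2]
tool_rot: [-0.411, -3.114, -0.0]
force: [0.3, -0.0, -3.1]
gripper_width: 0.133
```

Run:
```python
from h import *
o=observe()
for k in ['t','qpos','tcp_pos','tool_rot','force','gripper_width']: print(k,np.round(o[k],3))
print(inc((460,335,200),Rdown(91.2)))
```

```text
t 7.55
qpos [ 0.178  0.276  1.667  0.     1.199 -1.131]
tcp_pos [453.587 159.204 215.197]
tool_rot [-0.411 -3.114 -0.   ]
force [ 0.304 -0.045 -3.099]
gripper_width 0.133
(array([ 3.94, 17.14,  1.52]), array([ 0.   , -0.   , -0.283]), 'rows>=1.9 rot, 3.5 tr')
```

Request:
servo_tool(
  increments=[
    [0.1, 0.5, 0, 0, 0, -0.01, -1],
    [0.4, 1.7, 0.1, 0, 0, -0.03, -1],
    [0.8, 3.4, 0.3, 0, 0, -0.06, -1],
    [1.3, 5.5, 0.5, 0, 0, -0.09, -1],
    [1.8, 7.7, 0.7, 0, 0, -0.13, -1],
    [2.3, 9.9, 0.9, 0, 0, -0.16, -1],
    [2.8, 12.1, 1.1, 0, 0, -0.2, -1],
    [3.3, 14.3, 1.3, 0, 0, -0.24, -1],
    [3.7, 16.2, 1.4, 0, 0, -0.27, -1],
    [3.9, 17.1, 1.5, 0, 0, -0.283, -1],
  ],
)

```text
t: 8.55
tcp_pos: [460.8, 334.5, 199.9]
tool_rot: [0.031, -3.141, -0.0]
force: [0.6, -0.2, -2.3]
gripper_width: 0.134
```

Run:
```python
from h import *
o=observe()
for k in ['t','qpos','tcp_pos','tool_rot','force','gripper_width']: print(k,np.round(o[k],3))
p,d=get_image('scene'); save('s2',p); p,d=get_image('wrist'); save('w6',p);p,d=get_image('top'); save('t2',p[150:330,120:360])
```

```text
t 8.55
qpos [ 0.493  0.449  1.448  0.     1.245 -1.097]
tcp_pos [460.789 334.517 199.926]
tool_rot [ 0.031 -3.141 -0.   ]
force [ 0.638 -0.175 -2.342]
gripper_width 0.134
```

View pics/s2.png

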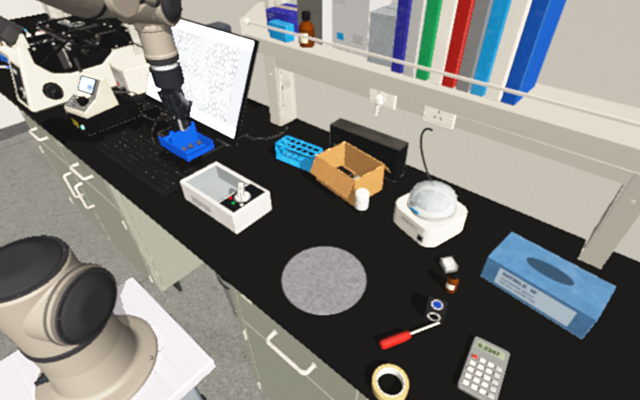

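View pics/w6.png

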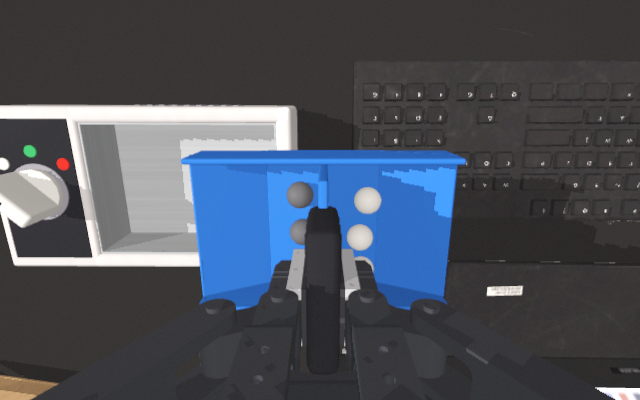

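Run:
```python
import numpy as np
def lip(t): t=np.radians(t); return np.array([-70*np.cos(t)+40*np.sin(t),70*np.sin(t)+40*np.cos(t)])
for t,dr in zip([1,3,5,7.5,10,12.5,15,17,19,20],[1,4,9,15,21,27,33,38,43,45]):
    s=lip(0)-lip(t)+[0,dr]; print(t,np.round(s/10,1),round(-np.radians(t),3))
```

```text
1 [-0.1 -0. ] -0.017
3 [-0.2  0. ] -0.052
5 [-0.4  0.3] -0.087
7.5 [-0.6  0.6] -0.131
10 [-0.8  0.9] -0.175
12.5 [-1.   1.3] -0.218
15 [-1.3  1.6] -0.262
17 [-1.5  1.9] -0.297
19 [-1.7  2.2] -0.332
20 [-1.8  2.3] -0.349
```

Request:
servo_tool(
  increments=[
    [0, -0.1, 0, -0.017, 0, 0, -1],
    [0, -0.2, 0.1, -0.052, 0, 0, -1],
    [0, -0.4, 0.3, -0.087, 0, 0, -1],
    [0, -0.6, 0.6, -0.131, 0, 0, -1],
    [0, -0.8, 0.9, -0.175, 0, 0, -1],
    [0, -1, 1.3, -0.218, 0, 0, -1],
    [0, -1.3, 1.6, -0.262, 0, 0, -1],
    [0, -1.5, 1.9, -0.297, 0, 0, -1],
    [0, -1.7, 2.2, -0.332, 0, 0, -1],
    [0, -1.8, 2.3, -0.349, 0, 0, -1],
  ],
)

```text
t: 9.7
tcp_pos: [461.2, 313.6, 177.2]
tool_rot: [0.024, -3.091, -0.546]
force: [0.2, 0.0, -3.5]
gripper_width: 0.132
```

```bash
cat > tl.py <<'E'
from h import *
o=observe()
for k in ['t','qpos','tcp_pos','tool_rot','force','gripper_width']: print(k,np.round(o[k],3))
R=Ro.from_rotvec(o['tool_rot']).as_matrix(); print('tilt',np.degrees(np.arccos(-R[2,2])),'toolz',R[:,2])
print('lip',np.array(o['tcp_pos'])+R@[0,-70,40])
for nm,q in [('bottom steel',[0,-70,60]),('bottom mid',[0,0,60])]: print(nm,np.array(o['tcp_pos'])+R@q)
E
python3 tl.py
python3 - <<'E'
from h import *
p,d=get_image('wrist'); save('w7',p)
E
```

```text
t 9.7
qpos [ 0.268  0.382  1.682  0.399  1.024 -1.519]
tcp_pos [461.196 313.574 177.237]
tool_rot [ 0.024 -3.091 -0.546]
force [ 0.156  0.021 -3.481]
gripper_width 0.132
tilt 20.039372799666154 toolz [-0.00549913  0.34262168 -0.93945737]
lip [462.01152726 261.52467973 115.67224656]
bottom steel [461.90154472 268.37711328  96.8830992 ]
bottom mid [460.86646262 334.13098289 120.86970456]
```

View pics/w7.png

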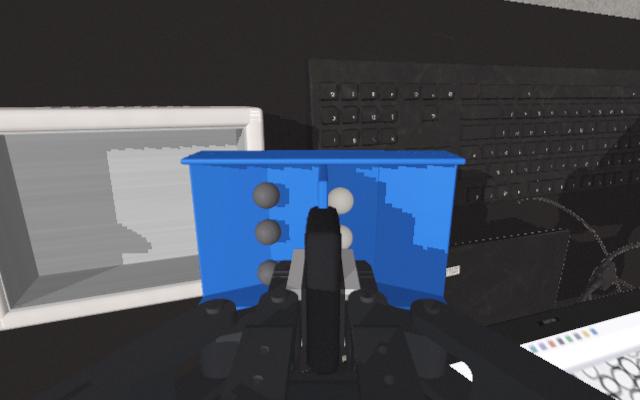

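Run:
```python
import numpy as np
def lip(t): t=np.radians(t); return np.array([-70*np.cos(t)+40*np.sin(t),70*np.sin(t)+40*np.cos(t)])
for t,dr in zip([1,3,5,7.5,10,12.5,15,18,21,24,25],[3,8,13,18,22,23,23,23,23,23,23]):
    s=lip(0)-lip(t)+np.array([-.342,.94])*dr; print(t,np.round(s/10,1),round(-np.radians(t),3))
```

```text
1 [-0.2  0.2] -0.017
3 [-0.5  0.4] -0.052
5 [-0.8  0.6] -0.087
7.5 [-1.2  0.8] -0.131
10 [-1.6  0.9] -0.175
12.5 [-1.8  0.7] -0.218
15 [-2.1  0.5] -0.262
18 [-2.4  0.2] -0.314
21 [-2.7 -0.1] -0.367
24 [-3.  -0.3] -0.419
25 [-3.1 -0.4] -0.436
```

Request:
servo_tool(
  increments=[
    [0, -0.2, 0.2, -0.017, 0, 0, -1],
    [0, -0.5, 0.4, -0.052, 0, 0, -1],
    [0, -0.8, 0.6, -0.087, 0, 0, -1],
    [0, -1.2, 0.8, -0.131, 0, 0, -1],
    [0, -1.6, 0.9, -0.175, 0, 0, -1],
    [0, -1.8, 0.7, -0.218, 0, 0, -1],
    [0, -2.1, 0.5, -0.262, 0, 0, -1],
    [0, -2.4, 0.2, -0.314, 0, 0, -1],
    [0, -2.7, -0.1, -0.367, 0, 0, -1],
    [0, -3.0, -0.3, -0.419, 0, 0, -1],
  ],
)

```text
t: 10.75
tcp_pos: [462.2, 285.7, 170.3]
tool_rot: [0.028, -2.907, -1.178]
force: [-0.1, -0.6, -1.8]
gripper_width: 0.133
```

```bash
python3 tl.py
python3 - <<'E'
from h import *
p,d=get_image('wrist'); save('w8',p)
p,d=get_image('scene'); save('s8',p)
E
```

```text
t 10.75
qpos [-0.019  0.432  1.867  0.9    1.093 -2.147]
tcp_pos [462.211 285.731 170.306]
tool_rot [ 0.028 -2.907 -1.178]
force [-0.064 -0.591 -1.809]
gripper_width 0.133
tilt 44.09777139498031 toolz [-0.01080666  0.69580095 -0.71815337]
lip [462.79884818 263.30254372  92.86861486]
bottom steel [462.58271501 277.21856268  78.50554754]
bottom mid [461.56261703 327.4792235  127.21720297]
```

View pics/w8.png

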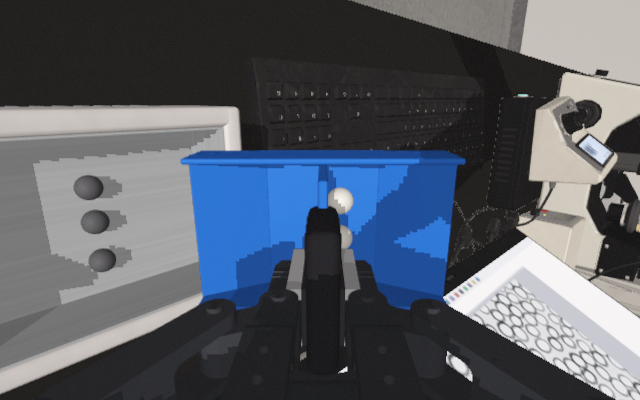

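View pics/s8.png

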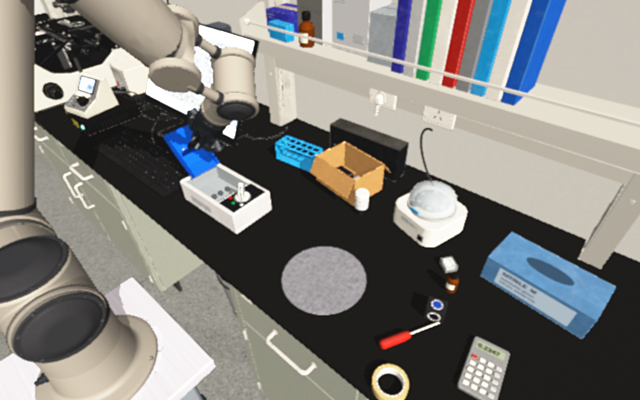

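Run:
```python
import numpy as np
def lip(t): t=np.radians(t); return np.array([-70*np.cos(t)+40*np.sin(t),70*np.sin(t)+40*np.cos(t)])
for t,dr in zip([0,0,1,3,6,9,12,15,18,20],[0,0,4,10,18,26,34,42,48,50]):
    s=lip(0)-lip(-t)+np.array([.696,-.718])*dr; print(t,np.round(s/10,1),round(np.radians(t),3))
```

```text
0 [0. 0.] 0.0
0 [0. 0.] 0.0
1 [ 0.3 -0.2] 0.017
3 [ 0.9 -0.3] 0.052
6 [ 1.6 -0.5] 0.105
9 [ 2.3 -0.7] 0.157
12 [ 3.  -0.9] 0.209
15 [ 3.7 -1.1] 0.262
18 [ 4.2 -1.1] 0.314
20 [ 4.4 -1. ] 0.349
```

Request:
servo_tool(
  increments=[
    [0, 0, 0, 0, 0, 0, -1],
    [0, 0, 0, 0, 0, 0, -1],
    [0, 0.3, -0.2, 0.017, 0, 0, -1],
    [0, 0.9, -0.3, 0.052, 0, 0, -1],
    [0, 1.6, -0.5, 0.105, 0, 0, -1],
    [0, 2.3, -0.7, 0.157, 0, 0, -1],
    [0, 3, -0.9, 0.209, 0, 0, -1],
    [0, 3.7, -1.1, 0.262, 0, 0, -1],
    [0, 4.2, -1.1, 0.314, 0, 0, -1],
    [0, 4.4, -1.0, 0.349, 0, 0, -1],
  ],
)

```text
t: 11.85
tcp_pos: [461.2, 312.0, 209.4]
tool_rot: [0.031, -3.072, -0.65]
force: [0.0, -0.8, -2.1]
gripper_width: 0.136
```

```bash
python3 tl.py
python3 - <<'E'
from h import *
print(inc((460,330,215),Rdown(91.2)))
E
```

```text
t 11.85
qpos [ 0.226  0.34   1.671  0.465  1.084 -1.575]
tcp_pos [461.19  311.966 209.361]
tool_rot [ 0.031 -3.072 -0.65 ]
force [ 0.037 -0.807 -2.102]
gripper_width 0.136
tilt 23.90550482285278 toolz [-0.00499862  0.40519859 -0.91421503]
lip [462.30649283 264.19187512 144.42665757]
bottom steel [462.20652045 272.29584698 126.14235705]
bottom mid [460.89010497 336.27771417 154.50761258]
(array([0.08, 1.88, 0.22]), array([ 0.417,  0.003, -0.001]), 'rows>=2.8 rot, 0.4 tr')
```

Request:
servo_tool(
  increments=[
    [0, 0.1, 0, 0.02, 0, 0, -1],
    [0, 0.3, 0, 0.06, 0, 0, -1],
    [0, 0.5, 0, 0.11, 0, 0, -1],
    [0, 0.7, 0.1, 0.16, 0, 0, -1],
    [0, 1.0, 0.1, 0.22, 0, 0, -1],
    [0, 1.2, 0.1, 0.28, 0, 0, -1],
    [0, 1.5, 0.2, 0.33, 0, 0, -1],
    [0, 1.7, 0.2, 0.37, 0, 0, -1],
    [0, 1.9, 0.2, 0.4, 0, 0, -1],
    [0, 1.9, 0.2, 0.417, 0, 0, -1],
  ],
)

```text
t: 12.85
tcp_pos: [460.7, 329.5, 213.7]
tool_rot: [-0.03, 3.141, 0.002]
force: [-0.3, -0.0, -2.5]
gripper_width: 0.134
```

```bash
python3 tl.py
python3 - <<'E'
from h import *
p,d=get_image('wrist'); save('w9',p)
print(inc((452,160,215),Rdown(75)))
E
```

```text
t 12.85
qpos [ 4.850e-01  4.310e-01  1.437e+00  1.000e-03  1.273e+00 -1.105e+00]
tcp_pos [460.653 329.547 213.693]
tool_rot [-3.000e-02  3.141e+00  2.000e-03]
force [-0.302 -0.048 -2.501]
gripper_width 0.134
tilt 0.07636713280262013 toolz [ 2.31965402e-04  1.31251712e-03 -9.99999112e-01]
lip [461.98257905 259.61153888 173.60176684]
bottom steel [461.98721836 259.63778922 153.6017846 ]
bottom mid [460.66674484 329.62527359 153.69333815]
(array([  1.18, -16.92,  -0.16]), array([ 0.001, -0.   ,  0.281]), 'rows>=1.9 rot, 3.4 tr')
```

View pics/w9.png

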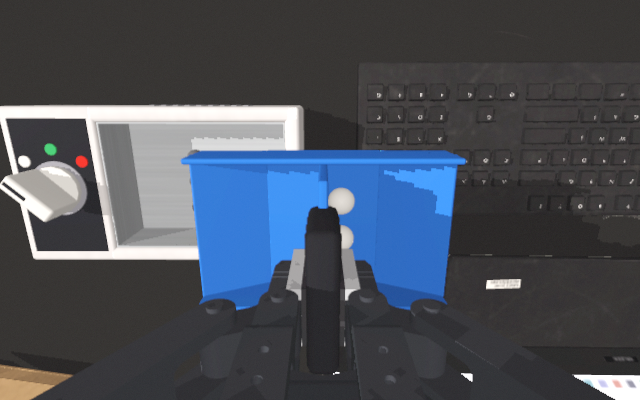

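Request:
servo_tool(
  increments=[
    [0, -0.5, 0, 0, 0, 0.01, -1],
    [0.1, -1.7, 0, 0, 0, 0.03, -1],
    [0.2, -3.4, 0, 0, 0, 0.06, -1],
    [0.4, -5.4, 0, 0, 0, 0.09, -1],
    [0.5, -7.6, 0, 0, 0, 0.13, -1],
    [0.7, -9.8, 0, 0, 0, 0.16, -1],
    [0.8, -12, 0, 0, 0, 0.2, -1],
    [1.0, -14.2, 0, 0, 0, 0.24, -1],
    [1.1, -16, 0, 0, 0, 0.27, -1],
    [1.2, -16.9, 0, 0, 0, 0.281, -1],
  ],
)

```text
t: 13.9
tcp_pos: [451.5, 157.1, 213.4]
tool_rot: [0.419, 3.114, 0.003]
force: [0.7, 0.5, -2.0]
gripper_width: 0.132
```

Run:
```python
from h import *
print(observe()['tcp_pos'],inc((445,-18,215),Rdown(52)))
```

```text
[451.53822829 157.07831605 213.44536509] (array([ -3.99, -17.06,  -0.19]), array([ 0.002, -0.001,  0.396]), 'rows>=2.6 rot, 3.5 tr')
```

Request:
servo_tool(
  increments=[
    [-0.1, -0.5, 0, 0, 0, 0.012, -1],
    [-0.4, -1.7, 0, 0, 0, 0.04, -1],
    [-0.8, -3.4, -0.1, 0, 0, 0.08, -1],
    [-1.3, -5.5, -0.1, 0, 0, 0.13, -1],
    [-1.8, -7.7, -0.1, 0, 0, 0.18, -1],
    [-2.3, -9.9, -0.2, 0, 0, 0.23, -1],
    [-2.8, -12.1, -0.2, 0, 0, 0.28, -1],
    [-3.4, -14.3, -0.2, 0, 0, 0.33, -1],
    [-3.8, -16.1, -0.2, 0, 0, 0.37, -1],
    [-4, -17.1, -0.2, 0, 0, 0.396, -1],
  ],
)

```text
t: 14.9
tcp_pos: [446.1, -17.1, 214.8]
tool_rot: [-1.021, -2.971, -0.003]
force: [-0.1, 0.3, -2.4]
gripper_width: 0.138
```

Run:
```python
from h import *
print(observe()['tcp_pos'],inc((440,-197,215),Rdown(29.2)))
```

```text
[446.07473356 -17.12337688 214.8166993 ] (array([-10.57, -14.56,  -0.05]), array([ 0.001, -0.001,  0.399]), 'rows>=2.7 rot, 3.6 tr')
```

Request:
servo_tool(
  increments=[
    [-0.3, -0.4, 0, 0, 0, 0.012, -1],
    [-1, -1.4, 0, 0, 0, 0.04, -1],
    [-2.1, -2.9, 0, 0, 0, 0.08, -1],
    [-3.4, -4.7, 0, 0, 0, 0.13, -1],
    [-4.7, -6.5, 0, 0, 0, 0.18, -1],
    [-6.1, -8.4, 0, 0, 0, 0.23, -1],
    [-7.5, -10.3, 0, 0, 0, 0.28, -1],
    [-8.8, -12.1, 0, 0, 0, 0.33, -1],
    [-10, -13.8, 0, 0, 0, 0.38, -1],
    [-10.6, -14.6, 0, 0, 0, 0.4, -1],
  ],
)

```text
t: 15.9
tcp_pos: [440.6, -197.6, 214.4]
tool_rot: [-1.59, -2.709, -0.002]
force: [0.4, 0.8, -2.4]
gripper_width: 0.133
```

```bash
python3 tl.py
python3 - <<'E'
from h import *
p,d=get_image('wrist'); save('w10',p)
print(inc((440,-197,68),Rdown(29.2)))
E
```

```text
t 15.9
qpos [-0.581  0.281  1.662  0.002  1.199 -1.092]
tcp_pos [ 440.57  -197.574  214.369]
tool_rot [-1.590e+00 -2.709e+00 -2.000e-03]
force [ 0.44   0.781 -2.415]
gripper_width 0.133
tilt 0.10016622589634115 toolz [ 5.12192498e-05  1.74747908e-03 -9.99998472e-01]
lip [ 379.46270399 -231.6458314   174.30584695]
bottom steel [ 379.46372838 -231.61088182  154.30587751]
bottom mid [ 440.57318085 -197.46954506  154.36866886]
(array([ 1.200e-01, -1.000e-02,  1.463e+01]), array([ 0.001, -0.001, -0.001]), 'rows>=0.0 rot, 2.9 tr')
```

View pics/w10.png

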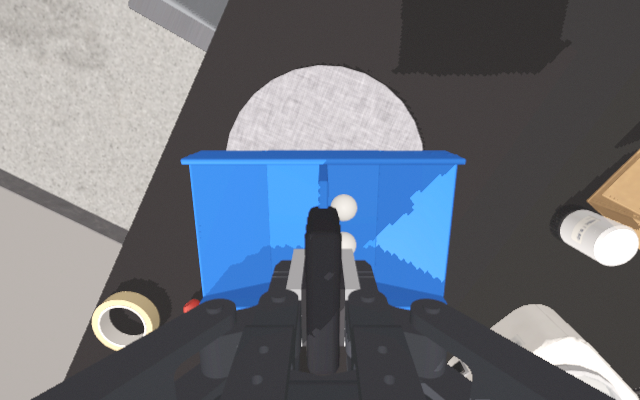

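Request:
servo_tool(
  increments=[
    [0, 0, 0.5, 0, 0, 0, -1],
    [0, 0, 1.6, 0, 0, 0, -1],
    [0, 0, 3.3, 0, 0, 0, -1],
    [0, 0, 5.3, 0, 0, 0, -1],
    [0, 0, 7.5, 0, 0, 0, -1],
    [0, 0, 9.7, 0, 0, 0, -1],
    [0, 0, 11.6, 0, 0, 0, -1],
    [0, 0, 13.1, 0, 0, 0, -1],
    [0, 0, 14.0, 0, 0, 0, -1],
    [0, 0, 14.4, 0, 0, 0, -1],
  ],
)

```text
t: 16.95
tcp_pos: [440.1, -194.8, 69.4]
tool_rot: [-1.583, -2.71, -0.003]
force: [0.6, -0.2, -2.8]
gripper_width: 0.13
```

Request:
servo_tool(
  increments=[
    [0, 0, 0.2, 0, 0, 0, -1],
    [0, 0, 0.4, 0, 0, 0, -1],
    [0, 0, 0.55, 0, 0, 0, -1],
    [0, 0, 0.65, 0, 0, 0, -1],
    [0, 0, 0.65, 0, 0, 0, -1],
    [0, 0, 0.65, 0, 0, 0, -1],
  ],
)

```text
t: 17.55
tcp_pos: [440.7, -195.9, 64.1]
tool_rot: [-1.586, -2.711, -0.003]
force: [0.4, 0.3, -2.1]
gripper_width: 0.131
```

Request:
servo_tool(
  increments=[
    [0, 0, 0.05, 0, 0, 0, -1],
    [0, 0, 0.1, 0, 0, 0, -1],
    [0, 0, 0.15, 0, 0, 0, -1],
    [0, 0, 0.15, 0, 0, 0, -1],
  ],
)

```text
t: 17.95
tcp_pos: [440.8, -195.8, 63.5]
tool_rot: [-1.586, -2.712, -0.003]
force: [-2.9, 2.2, 9.5]
gripper_width: 0.138
```

Contact. Open slowly, then look.

Request:
servo_tool(
  increments=[
    [0, 0, -0.05, 0, 0, 0, -0.7],
    [0, 0, -0.05, 0, 0, 0, -0.4],
    [0, 0, -0.05, 0, 0, 0, 0],
    [0, 0, -0.05, 0, 0, 0, 0.5],
    [0, 0, -0.05, 0, 0, 0, 1],
    [0, 0, -0.05, 0, 0, 0, 1],
  ],
)

```text
t: 18.55
tcp_pos: [440.6, -195.8, 62.9]
tool_rot: [-1.586, -2.711, -0.003]
force: [0.2, -0.6, 0.4]
gripper_width: 0.955
```

Request:
servo_tool(
  increments=[
    [0, 0, -2, 0, 0, 0, 1],
    [0, 0, -5, 0, 0, 0, 1],
    [0, 0, -9, 0, 0, 0, 1],
    [0, 0, -13, 0, 0, 0, 1],
    [0, 0, -16, 0, 0, 0, 1],
    [0, 0, -17, 0, 0, 0, 1],
    [0, 0, -17, 0, 0, 0, 1],
  ],
)

```text
t: 19.25
tcp_pos: [441.1, -196.5, 234.0]
tool_rot: [1.586, 2.71, 0.003]
force: [0.2, 0.3, -0.7]
gripper_width: 1.002
```

Run:
```python
from h import *
o=observe()
for k in ['t','qpos','tcp_pos','tool_rot','force','gripper_width']: print(k,np.round(o[k],3))
p,d=get_image('wrist'); save('w11',p)
p,d=get_image('scene'); save('s11',p)
a=p[150:340,170:400]; save('s11c',cv2.resize(a,None,fx=3.1,fy=3.1,interpolation=cv2.INTER_CUBIC))
print(inc((440,0,235),Rdown(29)));
```

```text
t 19.25
qpos [-0.579  0.262  1.632  0.002  1.247 -1.092]
tcp_pos [ 441.073 -196.478  233.951]
tool_rot [1.586 2.71  0.003]
force [ 0.188  0.253 -0.669]
gripper_width 1.002
(array([17.07,  9.59, -0.27]), array([-0.   , -0.004,  0.006]), 'rows>=0.0 rot, 3.9 tr')
```

View pics/w11.png

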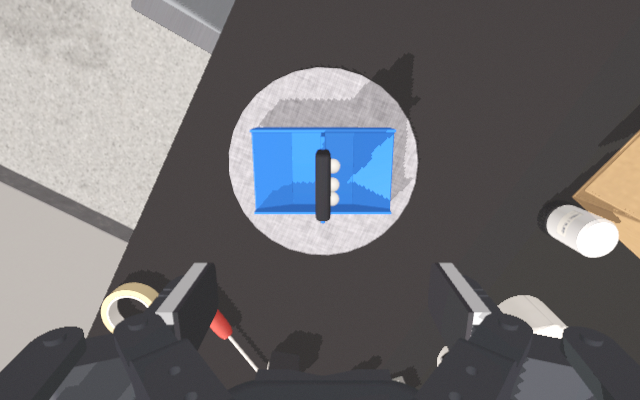

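View pics/s11c.png

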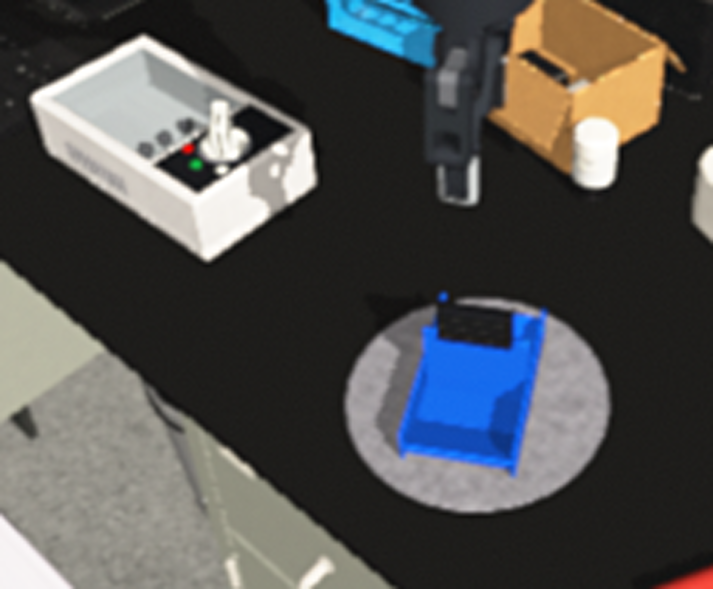

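Run:
```python
from h import *
print(inc((463.5,114,190),Rdown(-43)));
```

```text
(array([25.84, 17.23,  4.26]), array([-0.002, -0.003,  1.262]), 'rows>=8.4 rot, 6.3 tr')
```

Request:
servo_tool(
  increments=[
    [1.5, 1, 0.2, 0, 0, 0.07, 1],
    [4.5, 3, 0.6, 0, 0, 0.2, 1],
    [8, 5.3, 1.2, 0, 0, 0.34, 1],
    [11.5, 7.7, 1.8, 0, 0, 0.49, 1],
    [15, 10, 2.4, 0, 0, 0.64, 1],
    [18.5, 12.3, 3, 0, 0, 0.79, 1],
    [22, 14.7, 3.6, 0, 0, 0.94, 1],
    [24.5, 16.4, 4.1, 0, 0, 1.08, 1],
    [25.8, 17.2, 4.3, 0, 0, 1.2, 1],
    [25.8, 17.2, 4.3, 0, 0, 1.262, 1],
  ],
)

```text
t: 20.35
tcp_pos: [462.7, 115.3, 188.0]
tool_rot: [-2.879, -1.248, 0.006]
force: [0.3, -0.7, 0.5]
gripper_width: 0.999
```

Request:
servo_tool(
  increments=[
    [0, 0, 0, 0, 0, 0, 1],
    [0, 0, 0, 0, 0, 0, 1],
  ],
)

```text
t: 20.55
tcp_pos: [463.5, 112.9, 189.3]
tool_rot: [-2.876, -1.256, 0.003]
force: [0.0, -0.1, 0.5]
gripper_width: 1.003
```

Run:
```python
from h import *
o=observe()
for k in ['t','qpos','tcp_pos','tool_rot','force']: print(k,np.round(o[k],3))
p,d=get_image('wrist'); save('w12',p); np.savez('pics/w12.npz',p=p,d=d,pos=o['tcp_pos'],rot=o['tool_rot'])
print(inc((463.5,114,82),Rdown(-43)));
```

```text
t 20.55
qpos [0.077 0.297 1.715 0.002 1.132 0.823]
tcp_pos [463.502 112.871 189.332]
tool_rot [-2.876 -1.256  0.003]
force [ 0.042 -0.099  0.549]
(array([ 0.08, -0.08, 10.77]), array([-0.003, -0.   ,  0.003]), 'rows>=0.0 rot, 2.2 tr')
```

View pics/w12.png

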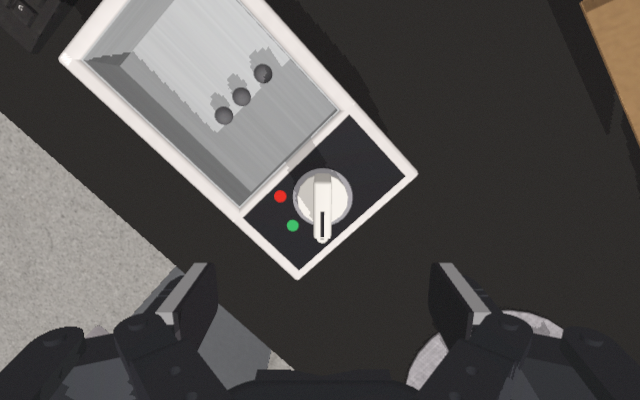

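Request:
servo_tool(
  increments=[
    [0, -0.1, 2, 0, 0, 0, 1],
    [0, -0.1, 4.5, 0, 0, 0, 1],
    [0, -0.1, 7, 0, 0, 0, 1],
    [0, -0.1, 9, 0, 0, 0, 1],
    [0, -0.1, 10.2, 0, 0, 0, 1],
    [0, -0.1, 10.6, 0, 0, 0, 1],
    [0, -0.1, 10.6, 0, 0, 0, 1],
    [0, -0.1, 10.6, 0, 0, 0, 0.4],
  ],
)

```text
t: 21.4
tcp_pos: [463.9, 113.8, 85.1]
tool_rot: [-2.879, -1.253, -0.003]
force: [-0.4, 0.8, 0.3]
gripper_width: 0.857
```

Request:
servo_tool(
  increments=[
    [0, 0, 0, 0, 0, 0, 0],
    [0, 0, 0, 0, 0, 0, -0.4],
    [0, 0, 0, 0, 0, 0, -0.7],
    [0, 0, 0, 0, 0, 0, -0.9],
    [0, 0, 0, 0, 0, 0, -1],
    [0, 0, 0, 0, 0, 0, -1],
    [0, 0, 0, 0, 0, 0, -1],
  ],
  squeeze=25,
)

```text
t: 22.1
tcp_pos: [463.5, 114.0, 84.9]
tool_rot: [-2.879, -1.253, -0.002]
force: [-0.8, 0.1, 6.6]
gripper_width: 0.136
```

Request:
servo_tool(
  increments=[
    [0, 0, 0, 0, 0, 0.05, -1],
    [0, 0, 0, 0, 0, 0.15, -1],
    [0, 0, 0, 0, 0, 0.25, -1],
    [0, 0, 0, 0, 0, 0.35, -1],
    [0, 0, 0, 0, 0, 0.45, -1],
    [0, 0, 0, 0, 0, 0.55, -1],
    [0, 0, 0, 0, 0, 0.65, -1],
    [0, 0, 0, 0, 0, 0.73, -1],
    [0, 0, 0, 0, 0, 0.8, -1],
    [0, 0, 0, 0, 0, 0.8, -1],
  ],
)

```text
t: 23.1
tcp_pos: [463.7, 113.6, 84.9]
tool_rot: [-3.14, -0.032, -0.001]
force: [0.1, -2.6, 3.3]
gripper_width: 0.138
```

Request:
servo_tool(
  increments=[
    [0, 0, 0, 0, 0, 0, -1],
    [0, 0, 0, 0, 0, 0, -1],
    [0, 0, 0, 0, 0, 0, -0.7],
    [0, 0, 0, 0, 0, 0, -0.3],
    [0, 0, 0, 0, 0, 0, 0.3],
    [0, 0, 0, 0, 0, 0, 1],
    [0, 0, 0, 0, 0, 0, 1],
    [0, 0, 0, 0, 0, 0, 1],
  ],
)

```text
t: 23.9
tcp_pos: [463.4, 114.0, 84.5]
tool_rot: [-3.139, -0.033, 0.0]
force: [-0.4, 0.6, 0.2]
gripper_width: 0.98
```

Request:
servo_tool(
  increments=[
    [0, 0, -2, 0, 0, 0, 1],
    [0, 0, -5, 0, 0, 0, 1],
    [0, 0, -9, 0, 0, 0, 1],
    [0, 0, -12, 0, 0, 0, 1],
    [0, 0, -14, 0, 0, 0, 1],
    [0, 0, -14, 0, 0, 0, 1],
    [0, 0, -14, 0, 0, 0, 1],
  ],
)

```text
t: 24.6
tcp_pos: [463.2, 113.7, 224.3]
tool_rot: [-3.139, -0.033, -0.0]
force: [-1.6, -0.3, 0.0]
gripper_width: 0.995
```

Run:
```python
from h import *
o=observe()
for k in ['t','qpos','tcp_pos','tool_rot','force']: print(k,np.round(o[k],3))
p,d=get_image('wrist'); save('w13',p); save('w13c',cv2.resize(p[60:280,180:430],None,fx=2.7,fy=2.7))
p,d=get_image('scene'); save('s13',p)
```

```text
t 24.6
qpos [0.078 0.26  1.662 0.002 1.219 1.628]
tcp_pos [463.198 113.674 224.343]
tool_rot [-3.139 -0.033 -0.   ]
force [-1.556 -0.261  0.008]
```

View pics/w13.png

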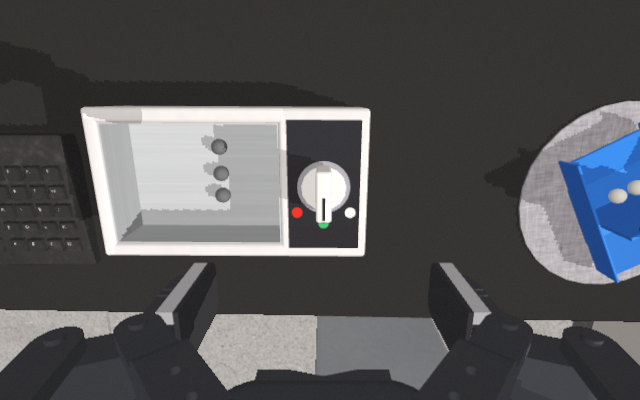

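View pics/s13.png

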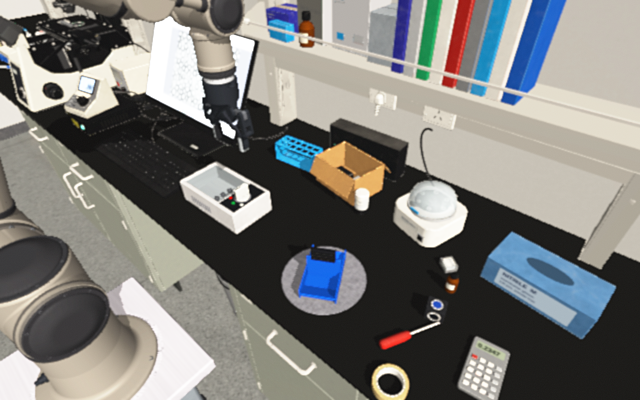

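Run:
```python
from h import *
print(manip.close_job())
```

```text
the job is handed in; nothing more can be done
None
```

The job is done and handed in at about 24.7 s of the 59 s allowed. I tipped the steel bay to about 44° over the basin and set the tray back on its mat. Then I turned the selector by 0.8 rad and backed the gripper off.

**Last pictures:**
- **Steel balls:** all three lie in the basin.
- **Tray:** it stands level, with its centre within about 5 mm of the mat's centre. All three white balls were still against the divider in their own bay when I checked right after setting it down.
- **Selector:** the pointer is at the green dot.
- **Bystanders:** those in view look undisturbed. I judged this by eye and did not measure it.
- **Robot:** the gripper is open, 14 cm above where it gripped the selector, and touches nothing.

**Disagreement:** my two-view measurement put the top of the tray's grip at 90 mm, but the depth image and the given sizes both say 99 mm. I used 99 mm, and the grasp held. The other heights I checked agreed to within a few millimetres.

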